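# Unlock the ball tray and hold it level for the fitter

## Robot

A 6-joint arm with a two-finger parallel gripper is mounted at the origin on the work surface. World frame = base frame: x ahead of the robot, y to its left, z up, the work surface at z = 0. Lengths are in m, angles in rad, forces in N, time in s.
With the tool pointing down it reaches from about 0.25 to 0.725 m from the base axis. Payload 4 kg.
Tool frame: the origin (TCP) lies midway between the tips of the shut fingers; the grasp point (between the pads) lies 19 mm behind it; z points along the fingers, y is the line along which they close (so a half turn about z gives the same grasp; the last joint's range is limited). The gripper opens to 85 mm and grips with 20 to 120 N. Pads are 22 mm wide; open, the fingers measure 114 mm over their backs; the gripper's body (76 mm by 85 mm) begins 54 mm behind the grasp point. The pads swing forward as they close: fully open they stand 13 mm farther back than shut.
Start: joints at [-1.275, 0.241, 0.005, 1.335, 0, 1.571], TCP at [0.146, -0.478, 0.231] pointing down, gripper open.
Joint ranges: [-2.72, 2.72], [-1.05, 1.87], [-1.09, 1.28], [-1.99, 2.15], [-1.42, 1.44], [-3.14, 3.14]. Speed limits (rad/s): [2.79, 2.79, 3.14, 3.14, 3.14, 3.14].

## Interface

Orientations are given as a unit quaternion [x, y, z, w].
In Python, from workcell import bot gives the robot as it stands. The module is installed in compiled form; this text tells all that it offers.
- The arm moves only by the tool jog_arm, never from a script. Its argument "deltas" is a list of rows, each an object with "fingers": the opening, from 0 (shut) to 1 (fully open); "delta_pos": the shift along the tool's x, y, z normalised to -1 to 1, where 1 is 300 mm, a list of three; "yaw": the turn about the tool's z normalised to -1 to 1, where 1 is pi/4 rad. A call has 1 to 12 rows; each row is the pose to reach, as a shift and turn from the pose commanded when the call began, along the tool's axes at that moment; what a row does not reach only later rows make up. A row lasts 1/10 s, in which the tool goes at most 50 mm and 8.59 degrees, less where a joint would pass 70% of its speed; a pose out of reach is approached as far as the arm can. A call with a number of a shift or a turn outside -1 to 1 is refused whole. A call with a gripper value outside its range is refused whole. The fingers move at their own pace and stop on an object; the grip force is fixed at half the most. Time passes only in rows, so rows that repeat a pose let the fingers close. It gives the time, the measured TCP pose, the force, the opening and the grip force at its end, in the units of the state.
- bot.get_obs(): the state, without advancing time (a new reading comes with each control period).
- bot.camera(name): name is "scene" or "top"; returns a dict with "image" (400x640x3 uint8, red, green, blue), "range_z" (400x640 float32, m along the optical axis (not along the pixel's ray), 0 where there is no reading), "fx", "fy", "cx", "cy" (pixels), "rvec" (rotation vector, rad) and "tvec" (3), from world to camera coordinates, as OpenCV has them. Camera axes: x right, y down, z forward; pixel columns grow to the right and rows downward; lengths in m; the calibration is good to about 2 mm. A picture is of the moment at which its call begins.
- bot.job_done(): hands the job in; it is judged then, once.
The state is a dict: "clock": time; "joint_pos": joint angles; "joint_vel": joint speeds; "tau": joint torques, N m; "eef_pos": TCP position; "tool_rot": TCP orientation; "ft_force": force on the tool from outside, world axes, zero at the start; "ft_torque": the same for the moment, N m; "grip_width": finger opening in m; "grasp_force": force on a finger pad.
Only numpy, scipy, OpenCV 4.12 (cv2) and the standard library are available. Lean on these libraries where they do the work, as an engineer would, in place of code of your own. Each camera call takes 0.05 s, during which the arm holds its last target. There are 200 camera calls.

## Task

Slide the parts carrier's transport lock fully open to its end stop, then lift out the locked-in tray by its carrying bar and carry it level, so that the loose steel ball stays in its pocket, to the foam pad in front of the opened gear-shift unit. Finish while holding it there: tray level and still, centred over the pad about 10 cm above it, carried by the gripper alone, for the fitter to pick the ball out. Leave the lock open and the other things on the bench where they are.

Things in the scene. Friction and masses are not known exactly. Their poses are not given: they have to be found in the camera images.
- dock: Parts carrier fixed to the bench: grey-painted steel base 166 mm (x) by 240 mm (y), 8 mm thick; tray nest with 4 mm walls, tops 26 mm above the bench, 2.5 mm play a side. Origin on the bench under the nest's middle, z up. On its +y side the transport lock: a bolt between two guides (48 mm over both, tops 26 mm above the bench), end stop at y = 159 mm, 30 mm high.
- lock (a joint): Slide of the transport lock along the carrier's +y, away from the tray. 0 = locked (bolt 11 mm over the tray's lug, so that the tray cannot be lifted), 0.040 m = fully open against the end stop; it starts 0 to 5 mm from locked. Some 3 N of friction; stays where it is left.
- lock_grip (a point): Middle of the lock's upright black grip, 49 mm above the bench; moves with the lock (at carrier y = +100 mm when locked, +140 mm when open). The grip is 16 mm wide along the carrier's x, 26 mm along its y, and stands from 24 to 61 mm above the bench.
- tray: Loose black parts tray in the carrier's nest, axes as the carrier's, about 0.35 kg. Origin under its middle (8 mm above the bench in the nest), z up. 140 mm (x) by 110 mm (y), plate 6 mm thick, rim up to 16 mm; a lug 36 mm wide sticks out 18 mm at the middle of its +y side, under the lock bolt. Carrying bar along x over its middle. A pin and a bush are held fast on the +y side.
- tray_bar (a point): Middle of the tray's carrying bar, at (0, 0, 65 mm) in the tray. The bar is 104 mm long (x), 14 mm thick (y) and 18 mm high (56 to 74 mm above the tray's underside), its uprights 6 mm thick at x = +-45 mm; open beneath down to the plate.
- tray_pocket (a point): Where the ball's centre belongs in the tray, at (35, -31, 13.5) mm in the tray: the middle of a round pocket 16 mm across and only 2.5 mm deep. The ball rolls over the rim if the tray is tipped about 40 degrees or jerked. A second such pocket at (-35, -31) mm is empty.
- ball_center (a point): Centre of the loose steel ball, 20 mm across, 33 g.
- pad: Fitter's dark foam pad fixed on the bench in front of the shift unit, 150 mm along x, 170 mm along y, 6 mm thick. Origin at the middle of its underside on the bench, z up.
- shift_unit: Opened gear-shift unit fixed on the bench behind the pad: aluminium casting 120 x 160 mm, 72 mm high, with a round open socket on top. Origin under its middle, 190 mm from the pad's origin along the pad's +x.
- gear_lever: Not to be disturbed: the removed gear lever lying on the bench along its own x, about 185 x 40 x 40 mm, next to the pad.
- bush: Not to be disturbed: brass bush standing on the bench by the carrier, 32 mm across, 20 mm high.
- socket: Not to be disturbed: steel wrench socket standing on the bench by the carrier, 26 mm across, 32 mm high.
- spare_tray: Not to be disturbed: a spare parts tray of the same make (same size and bar), standing empty on the bench, not in the carrier and with no ball.
- meter: Not to be disturbed: multimeter lying flat, 75 x 150 x 38 mm.
- screwdriver: Not to be disturbed: screwdriver lying on the bench.
- pliers: Not to be disturbed: pliers lying on the bench, about 170 mm long.
There are look-alikes about, which are no part of the job. There is more than one size of the shift_unit; the job needs the larger. What is shaped like the tray but green is not meant.

How it is judged:
On the way, in this order (a step that is already met when the one before it is completed fails the run):
1. the transport lock is slid open to its end stop, the tray still down in the carrier (value of joint lock above 0.037 m and z of tray in the frame of dock below 0.012 m), for 0.2 s.
2. the tray is lifted out of the carrier in the gripper, the ball in its pocket (z of tray in the frame of dock above 0.035 m and contact force between tray and the fingers above 1 N and distance between ball_center and tray_pocket below 0.005 m), for 0.2 s.
At the end, for the whole second after the job is handed in: Gripper alone holds the tray at rest: its middle within 40 mm of the pad's, underside 60 to 140 mm above the pad, tilt under 5 degrees, no touch of pad, shift unit, carrier or gear lever; ball within 5 mm of its place; lock at 35 mm or more; other loose things moved under 20 mm (horizontal distance between tray and pad below 0.04 m and z of tray in the frame of pad between 0.066 and 0.146 m and angle between tray's own z axis and vertical below 0.09 rad and linear speed of tray below 0.02 m/s and angular speed of tray below 0.15 rad/s and distance between ball_center and tray_pocket below 0.005 m and contact force between tray and the fingers above 1 N and contact force between tray and pad below 0.2 N and contact force between tray and shift_unit below 0.2 N and contact force between tray and dock below 0.2 N and contact force between tray and gear_lever below 0.2 N and value of joint lock above 0.035 m and distance of each of gear_lever, bush, socket, spare_tray, meter, screwdriver, pliers from where it was at the start of the episode below 0.02 m); the arm keeps its last pose, push and grip.
It fails at once if the ball leaves its pocket (centre more than 8 mm from its place) (distance between ball_center and tray_pocket above 0.008 m).
It fails at once if the tray is tipped more than 0.35 rad (20 degrees) (angle between tray's own z axis and vertical above 0.35 rad).
It fails at once if another loose thing on the bench is pushed more than 20 mm (distance of any of gear_lever, bush, socket, spare_tray, meter, screwdriver, pliers from where it was at the start of the episode above 0.02 m).
It also fails if it takes over 58 s, if anything falls off the work surface, if the arm or the gripper's body presses on something with over 40 N, if the wrist force passes 120 N, or if a joint passes its speed limit or range.

## Working session

There is one attempt and no reset: what is moved stays moved. The work goes in short steps, Python scripts to look and compute and a tool call to move; the robot and the scene stay as the last step left them, time stands still between calls to the robot, and variables do not carry over. Pictures are saved under pics/ and viewed, at most 10 in all, crops included, and the job is handed in when it is done.

Besides the shell and the picture viewer there is one more tool, called after ">>>" in YAML: its name, and indented under it one key for each argument. jog_arm: Moves the arm, as the interface text tells. Scaled input: -1 to 1 covers 300 mm each way for a shift and pi/4 rad each way for a turn. Its arguments: {"type":"object","properties":{"deltas":{"type":"array","items":{"type":"object","properties":{"fingers":{"type":"number"},"delta_pos":{"type":"array","items":{"type":"number"}},"yaw":{"type":"number"}}}}},"required":["deltas"]}

```bash
mkdir -p pics && cat > h.py <<'E'
import numpy as np, cv2
from workcell import bot
def shot(n):
    c=bot.camera(n); R=cv2.Rodrigues(np.array(c["rvec"],float))[0]; t=np.array(c["tvec"],float).ravel()
    z=c["range_z"].astype(float); v,u=np.mgrid[:400,:640]
    P=np.stack([(u-c["cx"])/c["fx"]*z,(v-c["cy"])/c["fy"]*z,z],-1)
    W=(P-t)@R; W[z==0]=np.nan
    return c["image"],W
def save(n,im,k=1): cv2.imwrite(f"pics/{n}.png",cv2.resize(im[...,::-1],None,fx=k,fy=k,interpolation=cv2.INTER_CUBIC))
E
python3 - <<'E'
from h import *
for n in("top","scene"):
    im,W=shot(n); save(n+"0",im,1.25); np.savez(n+"0.npz",im=im,W=W)
o=bot.get_obs(); print({k:np.round(v,3) for k,v in o.items()})
E
```

```text
{'clock': np.float64(0.1), 'joint_pos': array([-1.275,  0.241,  0.004,  1.335, -0.   ,  1.571]), 'joint_vel': array([-0.001, -0.001,  0.003, -0.003,  0.003, -0.   ]), 'tau': array([-0.0000e+00, -3.7314e+01,  2.5301e+01,  1.1000e-02,  0.0000e+00,
       -0.0000e+00]), 'eef_pos': array([ 0.146, -0.478,  0.231]), 'tool_rot': array([ 0.989,  0.147, -0.   , -0.001]), 'ft_force': array([ 0.061, -0.419,  0.211]), 'ft_torque': array([-0.005,  0.027,  0.032]), 'grasp_force': np.float64(0.0), 'grip_width': np.float64(0.085)}
```

View pics/top0.png

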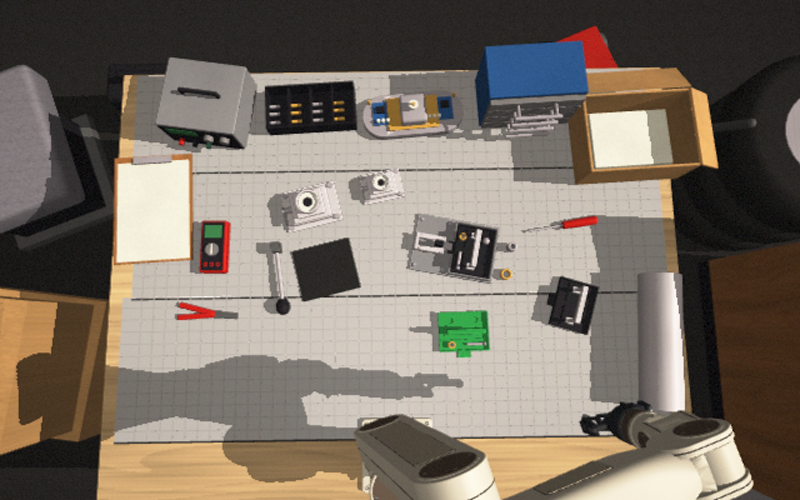

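View pics/scene0.png

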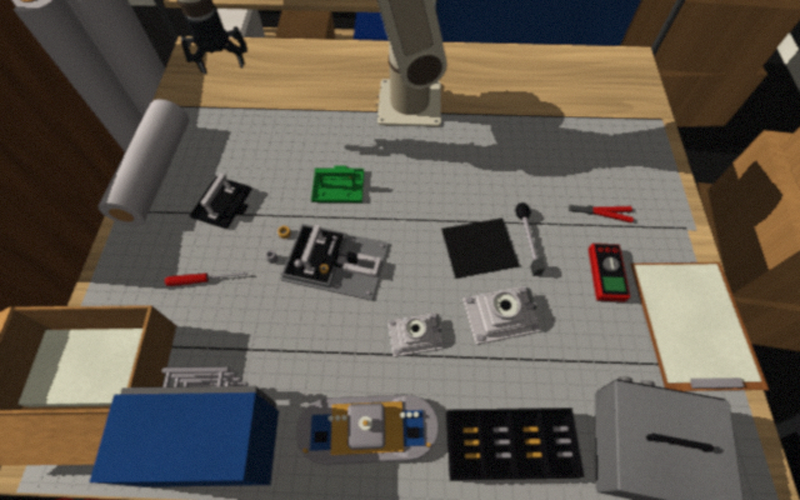

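Top view (800x500 picture): candidates for the tray are the black one in the grey carrier at (475,250) with the lock at (432,242), the black spare on the bare bench at (573,305), and the green one at (463,331). I choose the one in the carrier. Pad is at (326,268), the larger shift unit behind it at (308,203), the smaller at (380,186). The scene view agrees.

```bash
python3 - <<'E'
from h import *
d=np.load("top0.npz"); im,W=d["im"],d["W"]
save("crop1",im[160:235,315:425],7)
def rect(m,W,name):
    p=W[m][:,:2]; p=p[~np.isnan(p).any(1)].astype(np.float32)
    r=cv2.minAreaRect(p); print(name,len(p),np.round(r[0],4),np.round(r[1],4),round(r[2],1))
def box(u0,v0,u1,v1):
    m=np.zeros((400,640),bool); m[v0:v1,u0:u1]=1; return m
s=box(320,165,402,232); Z=W[...,2]
print("bench z",np.nanmedian(W[box(420,250,430,270)][:,2]))
rect(box(225,185,295,245)&(im.max(-1)<60)&(Z<.02),W,"pad")
rect(box(320,165,402,232)&(Z>.063)&(Z<.095),W,"bar")
g=box(320,165,358,232)
rect(g&(Z>.05)&(Z<.07),W,"grip")
rect(box(320,165,402,232)&(Z>.004)&(Z<.1),W,"dock all")
rect(box(218,140,275,190)&(Z>.05),W,"shift")
b=box(320,165,402,232)
print(np.round([np.nanpercentile(Z[b],q) for q in(5,50,90,99,100)],3))
for v in range(168,226,3): print(v,' '.join('%3.0f'%(1000*z) for z in Z[v,322:402:3]))
E
```

```text
bench z 0.0005043846570373039
pad 1845 [0.5083 0.2005] [0.1514 0.1707] 13.3
bar 138 [ 0.5786 -0.1992] [0.123  0.0943] 50.7
grip 35 [ 0.5769 -0.1272] [0.0252 0.0155] 79.4
dock all 3168 [ 0.5697 -0.1654] [0.2954 0.2417] 89.0
shift 390 [0.6969 0.2406] [0.074  0.0789] 13.4
[-0.003  0.006  0.024  0.081  0.088]
168   2  -3   1  -2   8   3  -4  -2   2   1  -0   3   5  -0   0  -0  -3  -3   4   2   1   4   3   0  -2   4   4
171   5   2   3   1  -2   7   5  -2   7  -3   4   1  -1   3  -5  -2   0   3   2   3   2  -5  -1   4  -3  -3   2
174   3  -3  -1   5  11  12   2   3   7   9   7  -1   1   5   4   2  -1   1   2   3   4  -2   1   7   3  -2   2
177   1  -0  -2   4   2  11   8   7  11   4   6   4   9   8  10  25  28   6   2   2  -0   2  -1  -1  -6   3   8
180   2   6  -0   5  10   7  11   6   9   5   8   4   7   9  14  25  19  22  25  21  25  22   2   7  -2   5   1
183   6  -3   1  -1   8   8   8   5   6   6  13   6   9  10  25  10  15  19  20  10  85  13  25  24  15  23   0
186  -1   6  -0   5  33  32   3   6   8   4   7  11   7  10  18  11  22  16  15  15  79  15  14   7  18  22   3
189  -1  
[... 746 characters left out ...]
  12  14  13  15  26   2   5
210  -1   6   5   7   7   7  10   8   7  12  15   9   9  17   9  27  11  16   9  81  17  11  17  19  23   6   4
213   5   4   4   5   8   2  11  12   5  12   7  13   7  24  15  24  12  16  23  69  20  13  13  13  21   2  -2
216   3   8  -3  -4   5   3   5   6  11   7   6  12  15  26 nan  14  18  13   9  12  11  14  11  21   6   4   3
219 -10  -1   2   3  -1  -2   1  -4   1   1   6  13   9   4  15  24  20  20  23  21  16  16  14  24   4  -4   9
222   0  -5  -2  -3  -4  -3  -3  -1   1   1   1   0   2  -4   4  -5  13   2   4   9  23  24   5  10   1  -3   1
225   3   1   0  -1  -1  -2   2   0  -0  -2   2  -3   0  -3   1   0   1  -0   2  -1   3   3  12   6  -1  -0   0
```

View pics/crop1.png

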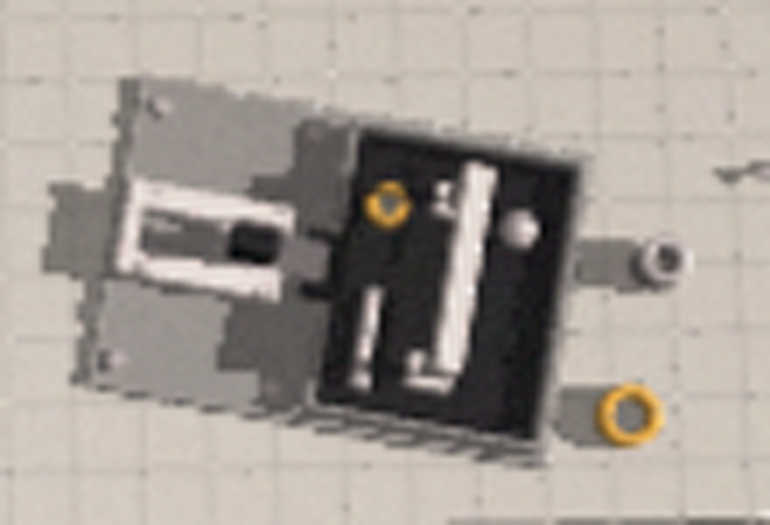

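The crop confirms it: black tray in the carrier, ball in its pocket at crop (520,228), pale bar from (480,170) to (450,370), and the lock grip, black, at (255,240) near the tray end of its guides. Now I fit precise poses with pixel rays on the known heights.

```bash
cat >> h.py <<'E'
def rays(n):  # camera centre and function pixel->point on plane z
    c=bot.camera(n); R=cv2.Rodrigues(np.array(c["rvec"],float))[0]; t=np.array(c["tvec"],float).ravel(); C=-R.T@t
    def f(u,v,z):
        d=np.stack([(np.asarray(u)-c["cx"])/c["fx"],(np.asarray(v)-c["cy"])/c["fy"],np.ones(np.shape(u))],-1)@R
        return C+d*((z-C[2])/d[...,2])[...,None]
    return c["image"],c["range_z"],f
def clouds(n,k):
    o=[shot(n) for _ in range(k)]
    return o[0][0],np.nanmedian([w for _,w in o],0)
E
python3 - <<'E'
from h import *
im,W=clouds("top",12); _,_,f=rays("top"); Z=W[...,2]
np.savez("top1.npz",im=im,W=W)
m=np.zeros((400,640),bool)
def rect(mask,z,n):
    v,u=np.nonzero(mask); p=f(u,v,z)[:,:2].astype(np.float32)
    r=cv2.minAreaRect(p); print(n,len(p),np.round(r[0],4),"mean",np.round(p.mean(0),4),np.round(r[1],4),round(r[2],1),"z",np.round(np.nanmedian(Z[mask]),4)); return p
def box(u0,v0,u1,v1):
    m=np.zeros((400,640),bool); m[v0:v1,u0:u1]=1; return m
p=rect(box(374,178,388,216)&(Z>.07),.082,"bar"); q=p-p.mean(0); w=np.linalg.svd(q,full_matrices=False)[2][0]; print("bar dir deg",np.degrees(np.arctan2(w[1],w[0]))%180)
rect(box(338,186,360,206)&(Z>.048)&(Z<.075),.061,"grip")
rect(box(320,165,402,232)&(Z>.0045)&(Z<.2),.008,"dock")
rect(box(225,185,295,245)&(im.max(-1)<60),.006,"pad")
v,u=np.nonzero(box(225,185,295,245)&(im.max(-1)<60)); 
rect(box(218,140,275,190)&(Z>.06),.072,"shift")
# ball: bright blob
s=box(384,186,394,198)&(im.min(-1)>90)&(Z<.05); rect(s,.03,"ball")
rect(box(395,185,412,202)&(Z>.016),.032,"socket"); rect(box(398,212,412,226)&(Z>.01),.02,"bush")
rect(box(200,185,236,256)&(Z>.012)&(Z<.06),.02,"lever")
E
```

```text
bar 133 [ 0.5575 -0.2254] mean [ 0.5572 -0.2253] [0.0149 0.1033] 79.0 z 0.0812
bar dir deg 168.7341
grip 38 [ 0.5764 -0.1272] mean [ 0.5763 -0.1268] [0.0244 0.0176] 88.3 z 0.0598
dock 3034 [ 0.5668 -0.1804] mean [ 0.5668 -0.1745] [0.2668 0.1851] 84.4 z 0.0129
pad 1892 [0.5017 0.2277] mean [0.5095 0.2   ] [0.1511 0.2271] 13.3 z 0.0055
shift 280 [0.6957 0.2388] mean [0.696  0.2393] [0.0648 0.0629] 0.3 z 0.0635
ball 24 [ 0.5887 -0.2559] mean [ 0.5863 -0.2615] [0.0321 0.0193] 49.4 z 0.0271
socket 72 [ 0.5793 -0.3125] mean [ 0.5763 -0.3067] [0.0568 0.0579] 87.6 z 0.0249
bush 44 [ 0.4891 -0.3171] mean [ 0.4893 -0.3171] [0.0273 0.0306] 43.3 z 0.0189
lever 328 [0.4897 0.329 ] mean [0.4813 0.3253] [0.2107 0.0386] 9.5 z 0.0284
```

>>> jog_arm:
  deltas:
    - {"delta_pos":[0.42,-0.18,0],"yaw":-0.35,"fingers":1}
    - {"delta_pos":[0.85,-0.35,0],"yaw":-0.7,"fingers":1}
    - {"delta_pos":[0.85,-0.35,0],"yaw":-0.7,"fingers":1}
    - {"delta_pos":[0.85,-0.35,0],"yaw":-0.7,"fingers":1}
    - {"delta_pos":[0.85,-0.35,0],"yaw":-0.7,"fingers":1}
    - {"delta_pos":[0.85,-0.35,0],"yaw":-0.7,"fingers":1}
    - {"delta_pos":[0.85,-0.35,0],"yaw":-0.7,"fingers":1}
    - {"delta_pos":[0.85,-0.35,0],"yaw":-0.7,"fingers":1}

```text
clock: 1.55
eef_pos: [0.3592, -0.3032, 0.2313]
tool_rot: [0.912, 0.411, -0.0, 0.0]
ft_force: [0.4, 0.3, 0.2]
grip_width: 0.0857
grasp_force: 0.0
```

```bash
cat >> h.py <<'E'
from scipy.spatial.transform import Rotation as Ro
def togo(p,a=None):  # a: wanted tool-x heading, deg
    o=bot.get_obs(); R=Ro.from_quat(o["tool_rot"]).as_matrix(); h=np.degrees(np.arctan2(R[1,0],R[0,0]))
    print("t",round(float(o["clock"]),2),"tcp",np.round(o["eef_pos"],4),"head",round(h,2),"q",np.round(o["joint_pos"],2),"F",np.round(o["ft_force"],1),"w",round(float(o["grip_width"]),4),round(float(o["grasp_force"]),1))
    print("delta",np.round(R.T@(np.array(p)-o["eef_pos"])/.3,4), "yaw",None if a is None else round(-((a-h+180)%360-180)/45,4))
E
python3 -c "
from h import *
togo([.5763,-.127,.15],78.7)"
```

```text
t 1.55 tcp [ 0.3592 -0.3032  0.2313] head 48.54 q [-0.7   0.18 -0.07  1.32 -0.    1.59] F [0.4 0.3 0.2] w 0.0857 0.0
delta [0.9195 0.1533 0.2704] yaw -0.6702
```

>>> jog_arm:
  deltas:
    - {"delta_pos":[0.46,0.077,0.13],"yaw":-0.33,"fingers":1}
    - {"delta_pos":[0.92,0.153,0.27],"yaw":-0.67,"fingers":1}
    - {"delta_pos":[0.92,0.153,0.27],"yaw":-0.67,"fingers":1}
    - {"delta_pos":[0.92,0.153,0.27],"yaw":-0.67,"fingers":1}
    - {"delta_pos":[0.92,0.153,0.27],"yaw":-0.67,"fingers":1}
    - {"delta_pos":[0.92,0.153,0.27],"yaw":-0.67,"fingers":1}
    - {"delta_pos":[0.92,0.153,0.27],"yaw":-0.67,"fingers":1}
    - {"delta_pos":[0.92,0.153,0.27],"yaw":-0.67,"fingers":1}
    - {"delta_pos":[0.92,0.153,0.27],"yaw":-0.67,"fingers":1}

```text
clock: 2.45
eef_pos: [0.5756, -0.1291, 0.1506]
tool_rot: [0.775, 0.632, -0.0, 0.0]
ft_force: [-0.3, -0.7, 0.5]
grip_width: 0.0853
grasp_force: 0.0
```

```bash
python3 -c "
from h import *
togo([.5763,-.127,.034],78.7)
im,W=shot('top'); save('t2',im[150:240,310:430],6)"
```

```text
t 2.45 tcp [ 0.5756 -0.1291  0.1506] head 78.46 q [-0.22  0.46  0.11  1.22 -0.    1.55] F [-0.3 -0.7  0.5] w 0.0853 0.0
delta [0.0076 0.0011 0.3885] yaw -0.0053
```

View pics/t2.png

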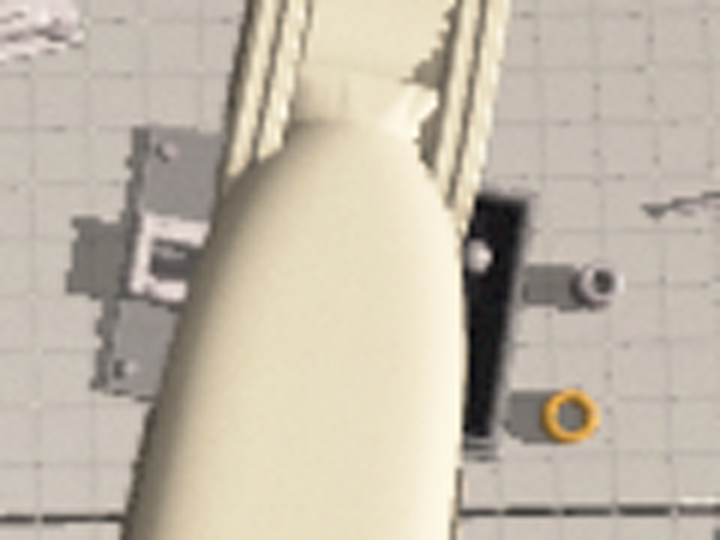

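The arm hides the grip from above; the ball still sits at crop (480,255). Poses cross-check, so I descend onto the grip and close.

>>> jog_arm:
  deltas:
    - {"delta_pos":[0.008,0,0.12],"yaw":0,"fingers":1}
    - {"delta_pos":[0.008,0,0.24],"yaw":0,"fingers":1}
    - {"delta_pos":[0.008,0,0.33],"yaw":0,"fingers":1}
    - {"delta_pos":[0.008,0,0.38],"yaw":0,"fingers":1}
    - {"delta_pos":[0.008,0,0.38],"yaw":0,"fingers":1}
    - {"delta_pos":[0.008,0,0.38],"yaw":0,"fingers":0}
    - {"delta_pos":[0.008,0,0.38],"yaw":0,"fingers":0}
    - {"delta_pos":[0.008,0,0.38],"yaw":0,"fingers":0}
    - {"delta_pos":[0.008,0,0.38],"yaw":0,"fingers":0}
    - {"delta_pos":[0.008,0,0.38],"yaw":0,"fingers":0}
    - {"delta_pos":[0.008,0,0.38],"yaw":0,"fingers":0}
    - {"delta_pos":[0.008,0,0.38],"yaw":0,"fingers":0}

```text
clock: 3.7
eef_pos: [0.5778, -0.1252, 0.0373]
tool_rot: [0.774, 0.633, 0.001, 0.001]
ft_force: [0.3, -0.8, 6.0]
grip_width: 0.0147
grasp_force: 61.2
```

```bash
python3 -c "
from h import *
togo([.5763+.041*.195,-.127+.041*.981,.036],78.7)
im,W=shot('scene'); save('s2',im[150:270,190:350],5)"
```

```text
t 3.7 tcp [ 0.5778 -0.1252  0.0373] head 78.62 q [-0.21  0.56 -0.04  0.97 -0.    1.56] F [ 0.3 -0.8  6. ] w 0.0147 61.2
delta [ 0.1298 -0.0039  0.0043] yaw -0.0019
```

View pics/s2.png

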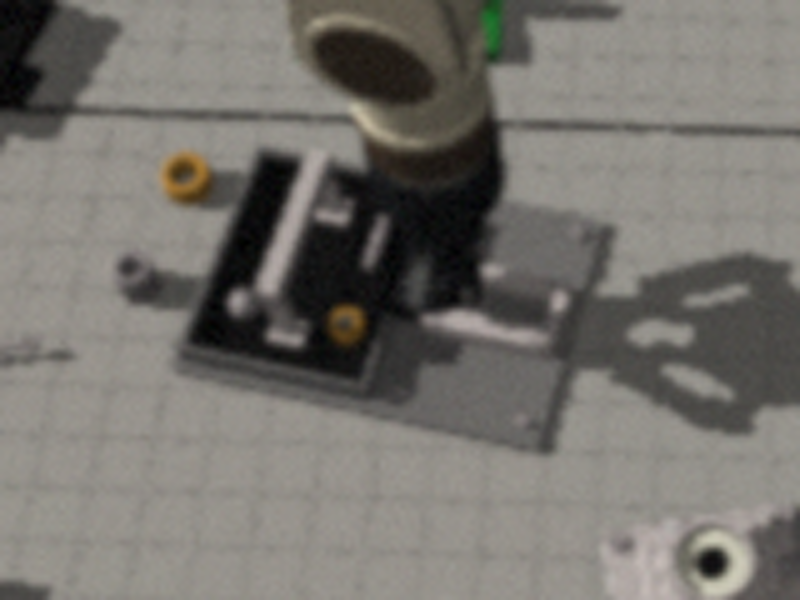

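The scene crop shows the fingers on the grip at (430,280), tray and ball undisturbed. Sliding the lock open.

>>> jog_arm:
  deltas:
    - {"delta_pos":[0.02,0,0],"yaw":0,"fingers":0}
    - {"delta_pos":[0.04,0,0],"yaw":0,"fingers":0}
    - {"delta_pos":[0.06,0,0],"yaw":0,"fingers":0}
    - {"delta_pos":[0.08,0,0],"yaw":0,"fingers":0}
    - {"delta_pos":[0.1,0,0],"yaw":0,"fingers":0}
    - {"delta_pos":[0.12,0,0],"yaw":0,"fingers":0}
    - {"delta_pos":[0.13,0,0],"yaw":0,"fingers":0}
    - {"delta_pos":[0.13,0,0],"yaw":0,"fingers":0}
    - {"delta_pos":[0.13,0,0],"yaw":0,"fingers":0}

```text
clock: 4.65
eef_pos: [0.5853, -0.0872, 0.0373]
tool_rot: [0.774, 0.633, 0.0, 0.001]
ft_force: [-1.4, -1.3, 6.1]
grip_width: 0.0149
grasp_force: 61.3
```

>>> jog_arm:
  deltas:
    - {"delta_pos":[0.006,0,0],"yaw":0,"fingers":0}
    - {"delta_pos":[0.012,0,0],"yaw":0,"fingers":0}
    - {"delta_pos":[0.012,0,0],"yaw":0,"fingers":0}
    - {"delta_pos":[0.012,0,0],"yaw":0,"fingers":0}

```text
clock: 5.05
eef_pos: [0.5854, -0.0867, 0.0373]
tool_rot: [0.774, 0.633, -0.002, 0.003]
ft_force: [-1.7, -9.4, 5.8]
grip_width: 0.0149
grasp_force: 61.5
```

End stop reached (9 N, no more travel). Releasing and rising.

>>> jog_arm:
  deltas:
    - {"delta_pos":[0,0,0],"yaw":0,"fingers":1}
    - {"delta_pos":[0,0,0],"yaw":0,"fingers":1}
    - {"delta_pos":[0,0,0],"yaw":0,"fingers":1}
    - {"delta_pos":[0,0,0],"yaw":0,"fingers":1}
    - {"delta_pos":[0,0,0],"yaw":0,"fingers":1}
    - {"delta_pos":[0,0,-0.1],"yaw":0,"fingers":1}
    - {"delta_pos":[0,0,-0.2],"yaw":0,"fingers":1}
    - {"delta_pos":[0,0,-0.3],"yaw":0,"fingers":1}
    - {"delta_pos":[0,0,-0.4],"yaw":0,"fingers":1}
    - {"delta_pos":[0,0,-0.4],"yaw":0,"fingers":1}
    - {"delta_pos":[0,0,-0.4],"yaw":0,"fingers":1}

```text
clock: 6.15
eef_pos: [0.5859, -0.0832, 0.157]
tool_rot: [0.774, 0.633, 0.001, 0.001]
ft_force: [-0.0, -0.8, -0.8]
grip_width: 0.0853
grasp_force: 0.0
```

```bash
python3 -c "
from h import *
togo([.5573,-.2253,.15],-11.3)
im,W=shot('scene'); save('s3',im[150:270,190:350],5)"
```

```text
t 6.15 tcp [ 0.5859 -0.0832  0.157 ] head 78.61 q [-0.14  0.46  0.12  1.23  0.    1.63] F [-0.  -0.8 -0.8] w 0.0853 0.0
delta [-4.831e-01  1.000e-04  2.330e-02] yaw 1.998
```

View pics/s3.png

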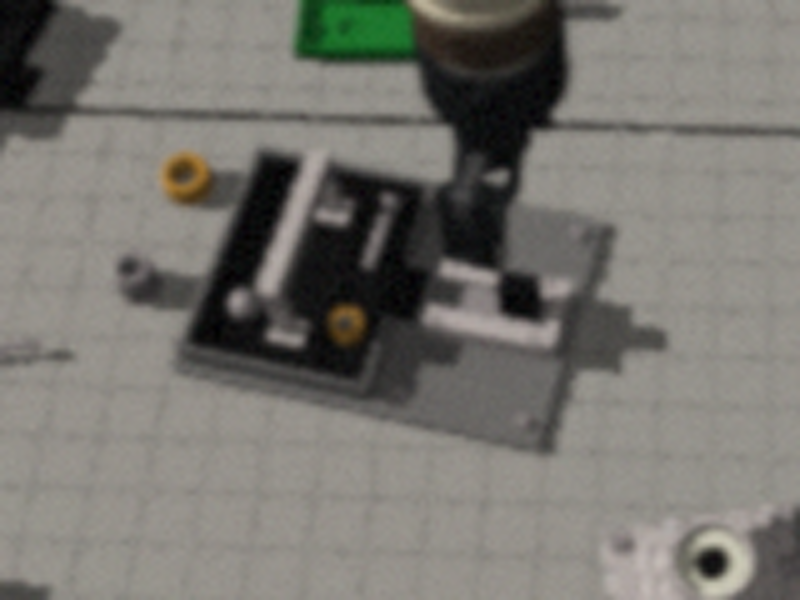

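The lock grip now sits against the end stop at (520,293), and tray and ball (240,300) are in place. I turn the other way (-90°) so that joint 6 stays clear of its limit.

>>> jog_arm:
  deltas:
    - {"delta_pos":[-0.12,0,0],"yaw":-0.19,"fingers":1}
    - {"delta_pos":[-0.24,0,0],"yaw":-0.38,"fingers":1}
    - {"delta_pos":[-0.36,0,0],"yaw":-0.57,"fingers":1}
    - {"delta_pos":[-0.48,0,0],"yaw":-0.76,"fingers":1}
    - {"delta_pos":[-0.483,0,0],"yaw":-0.95,"fingers":1}
    - {"delta_pos":[-0.483,0,0],"yaw":-1,"fingers":1}

```text
clock: 6.8
eef_pos: [0.555, -0.2264, 0.1539]
tool_rot: [0.472, 0.881, -0.0, -0.002]
ft_force: [-0.4, -0.2, -0.3]
grip_width: 0.0853
grasp_force: 0.0
```

>>> jog_arm:
  deltas:
    - {"delta_pos":[0,0,0],"yaw":-0.19,"fingers":1}
    - {"delta_pos":[0,0,0],"yaw":-0.38,"fingers":1}
    - {"delta_pos":[0,0,0],"yaw":-0.57,"fingers":1}
    - {"delta_pos":[0,0,0],"yaw":-0.76,"fingers":1}
    - {"delta_pos":[0,0,0],"yaw":-0.95,"fingers":1}
    - {"delta_pos":[0,0,0],"yaw":-1,"fingers":1}
    - {"delta_pos":[0,0,0],"yaw":-1,"fingers":1}
    - {"delta_pos":[0,0,0],"yaw":-1,"fingers":1}

```text
clock: 7.6
eef_pos: [0.556, -0.225, 0.1548]
tool_rot: [0.1, 0.995, 0.0, -0.001]
ft_force: [-0.2, -0.1, -0.2]
grip_width: 0.0855
grasp_force: 0.0
```

```bash
python3 -c "
from h import *
togo([.5573,-.2253,.055],168.7)"
```

```text
t 7.6 tcp [ 0.556  -0.225   0.1548] head 168.54 q [-0.38  0.48  0.15  1.25  0.   -0.18] F [-0.2 -0.1 -0.2] w 0.0855 0.0
delta [-5.400e-03 -3.000e-04  3.328e-01] yaw -0.0035
```

>>> jog_arm:
  deltas:
    - {"delta_pos":[-0.005,0,0.1],"yaw":0,"fingers":1}
    - {"delta_pos":[-0.005,0,0.2],"yaw":0,"fingers":1}
    - {"delta_pos":[-0.005,0,0.28],"yaw":0,"fingers":1}
    - {"delta_pos":[-0.005,0,0.333],"yaw":0,"fingers":1}
    - {"delta_pos":[-0.005,0,0.333],"yaw":0,"fingers":0.5}
    - {"delta_pos":[-0.005,0,0.333],"yaw":0,"fingers":0.3}
    - {"delta_pos":[-0.005,0,0.333],"yaw":0,"fingers":0}
    - {"delta_pos":[-0.005,0,0.333],"yaw":0,"fingers":0}
    - {"delta_pos":[-0.005,0,0.333],"yaw":0,"fingers":0}
    - {"delta_pos":[-0.005,0,0.333],"yaw":0,"fingers":0}
    - {"delta_pos":[-0.005,0,0.333],"yaw":0,"fingers":0}

```text
clock: 8.7
eef_pos: [0.5591, -0.2258, 0.0577]
tool_rot: [0.099, 0.995, -0.0, 0.001]
ft_force: [0.1, 1.0, 5.6]
grip_width: 0.0129
grasp_force: 59.8
```

```bash
python3 -c "
from h import *
togo([.5573,-.2253,.155],168.7)
im,W=shot('scene'); save('s4',im[150:270,190:350],5)"
```

```text
t 8.7 tcp [ 0.5591 -0.2258  0.0577] head 168.6 q [-0.38  0.56  0.02  1.03  0.   -0.19] F [0.1 1.  5.6] w 0.0129 59.8
delta [ 0.0054  0.0005 -0.3243] yaw -0.0022
```

View pics/s4.png

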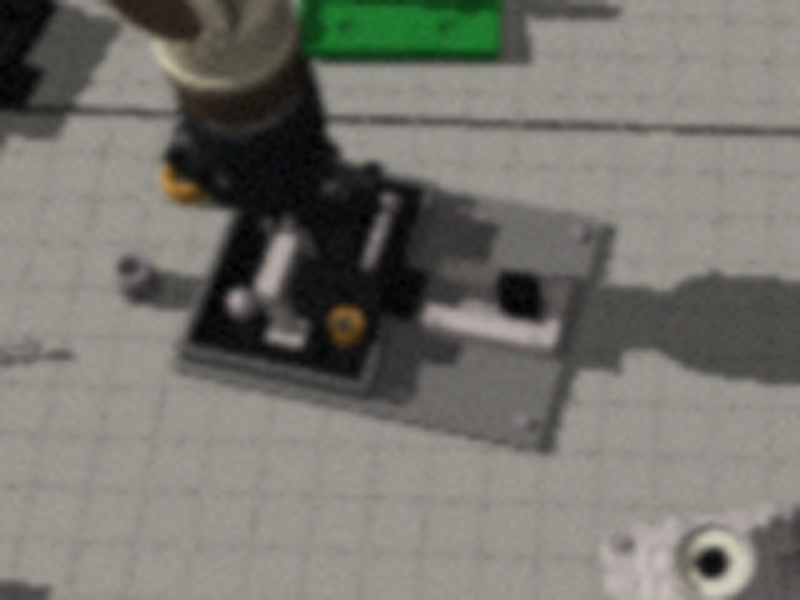

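Fingers hold the bar, ball still in its pocket at (240,300), lock grip open at (520,293). Lifting gently.

>>> jog_arm:
  deltas:
    - {"delta_pos":[0,0,-0.01],"yaw":0,"fingers":0}
    - {"delta_pos":[0,0,-0.03],"yaw":0,"fingers":0}
    - {"delta_pos":[0,0,-0.06],"yaw":0,"fingers":0}
    - {"delta_pos":[0,0,-0.1],"yaw":0,"fingers":0}
    - {"delta_pos":[0,0,-0.14],"yaw":0,"fingers":0}
    - {"delta_pos":[0,0,-0.18],"yaw":0,"fingers":0}
    - {"delta_pos":[0,0,-0.22],"yaw":0,"fingers":0}
    - {"delta_pos":[0,0,-0.26],"yaw":0,"fingers":0}
    - {"delta_pos":[0,0,-0.29],"yaw":0,"fingers":0}
    - {"delta_pos":[0,0,-0.31],"yaw":0,"fingers":0}
    - {"delta_pos":[0,0,-0.32],"yaw":0,"fingers":0}
    - {"delta_pos":[0,0,-0.32],"yaw":0,"fingers":0}

```text
clock: 9.95
eef_pos: [0.5583, -0.2257, 0.1527]
tool_rot: [0.099, 0.995, -0.0, 0.0]
ft_force: [0.1, -0.0, -2.8]
grip_width: 0.0124
grasp_force: 58.5
```

```bash
python3 -c "
from h import *
togo([.5085,.2003,.155],168.7)
im,W=shot('scene'); save('s5',im[120:270,180:350],4.5)"
```

```text
t 9.95 tcp [ 0.5583 -0.2257  0.1527] head 168.6 q [-0.38  0.48  0.15  1.24 -0.   -0.19] F [ 0.1 -0.  -2.8] w 0.0124 58.5
delta [ 0.4434  1.3591 -0.008 ] yaw -0.0023
```

View pics/s5.png

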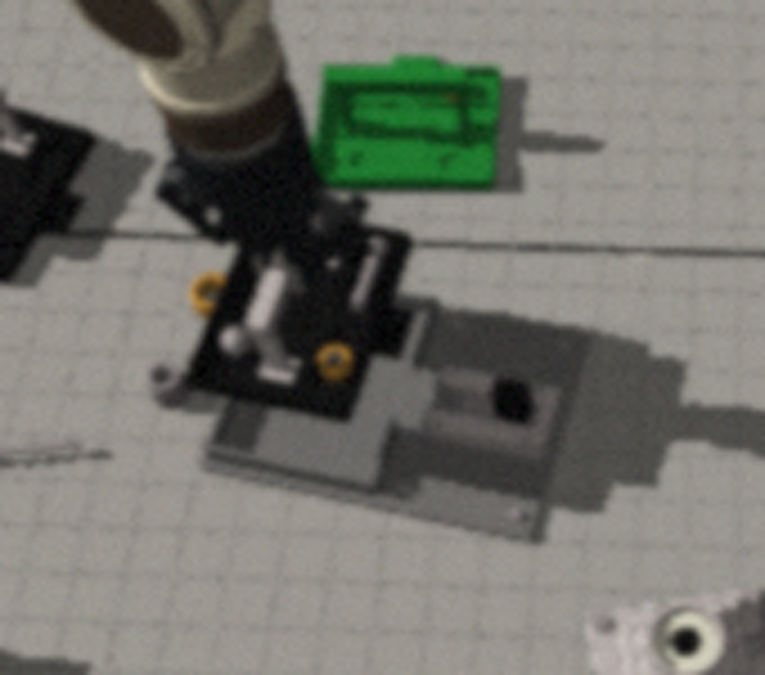

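Tray is out and level, ball in its pocket at (230,340). Carrying smoothly to the pad.

>>> jog_arm:
  deltas:
    - {"delta_pos":[0.007,0.02,0],"yaw":0,"fingers":0}
    - {"delta_pos":[0.02,0.06,0],"yaw":0,"fingers":0}
    - {"delta_pos":[0.039,0.12,0],"yaw":0,"fingers":0}
    - {"delta_pos":[0.059,0.18,0],"yaw":0,"fingers":0}
    - {"delta_pos":[0.078,0.24,0],"yaw":0,"fingers":0}
    - {"delta_pos":[0.098,0.3,0],"yaw":0,"fingers":0}
    - {"delta_pos":[0.117,0.36,0],"yaw":0,"fingers":0}
    - {"delta_pos":[0.137,0.42,0],"yaw":0,"fingers":0}
    - {"delta_pos":[0.156,0.48,0],"yaw":0,"fingers":0}
    - {"delta_pos":[0.176,0.54,0],"yaw":0,"fingers":0}
    - {"delta_pos":[0.196,0.6,0],"yaw":0,"fingers":0}
    - {"delta_pos":[0.215,0.66,0],"yaw":0,"fingers":0}

```text
clock: 11.2
eef_pos: [0.5332, -0.0163, 0.1526]
tool_rot: [0.099, 0.995, 0.0, -0.0]
ft_force: [0.2, -0.3, -4.2]
grip_width: 0.0131
grasp_force: 58.6
```

>>> jog_arm:
  deltas:
    - {"delta_pos":[0.02,0.06,0],"yaw":0,"fingers":0}
    - {"delta_pos":[0.039,0.12,0],"yaw":0,"fingers":0}
    - {"delta_pos":[0.059,0.18,0],"yaw":0,"fingers":0}
    - {"delta_pos":[0.078,0.24,0],"yaw":0,"fingers":0}
    - {"delta_pos":[0.098,0.3,0],"yaw":0,"fingers":0}
    - {"delta_pos":[0.117,0.36,0],"yaw":0,"fingers":0}
    - {"delta_pos":[0.137,0.42,0],"yaw":0,"fingers":0}
    - {"delta_pos":[0.156,0.48,0],"yaw":0,"fingers":0}
    - {"delta_pos":[0.176,0.54,0],"yaw":0,"fingers":0}
    - {"delta_pos":[0.196,0.6,0],"yaw":0,"fingers":0}
    - {"delta_pos":[0.21,0.645,0],"yaw":0,"fingers":0}
    - {"delta_pos":[0.22,0.675,0],"yaw":0,"fingers":0}

```text
clock: 12.4
eef_pos: [0.5085, 0.1947, 0.1525]
tool_rot: [0.098, 0.995, 0.0, -0.0]
ft_force: [0.6, -1.1, -3.2]
grip_width: 0.0131
grasp_force: 58.6
```

>>> jog_arm:
  deltas:
    - {"delta_pos":[0.005,0.015,0],"yaw":0,"fingers":0}
    - {"delta_pos":[0.008,0.023,0],"yaw":0,"fingers":0}
    - {"delta_pos":[0.008,0.023,0],"yaw":0,"fingers":0}
    - {"delta_pos":[0.008,0.023,0],"yaw":0,"fingers":0}
    - {"delta_pos":[0.008,0.023,0],"yaw":0,"fingers":0}
    - {"delta_pos":[0.008,0.023,0],"yaw":0,"fingers":0}
    - {"delta_pos":[0.008,0.023,0],"yaw":0,"fingers":0}
    - {"delta_pos":[0.008,0.023,0],"yaw":0,"fingers":0}

```text
clock: 13.2
eef_pos: [0.5085, 0.1998, 0.1524]
tool_rot: [0.1, 0.995, 0.0, -0.0]
ft_force: [0.2, -1.1, -3.2]
grip_width: 0.0131
grasp_force: 58.6
```

```bash
python3 -c "
from h import *
togo([.5085,.2003,.155],168.7)
im,W=shot('scene'); save('s6',im[110:280,220:480],3)
print(np.round(np.abs(bot.get_obs()['joint_vel']).max(),4))
v,u=np.nonzero((im.max(-1)<60)&(W[...,2]>.07)&(W[...,2]<.135)); p=W[v,u]; print(len(p),np.median(p,0))"
```

```text
t 13.2 tcp [0.5085 0.1998 0.1524] head 168.58 q [ 0.37  0.38 -0.01  1.18  0.    0.57] F [ 0.2 -1.1 -3.2] w 0.0131 58.6
delta [ 0.0004  0.0016 -0.0086] yaw -0.0027
0.003
3811 [ 0.81580031 -0.52702314  0.10656663]
```

View pics/s6.png

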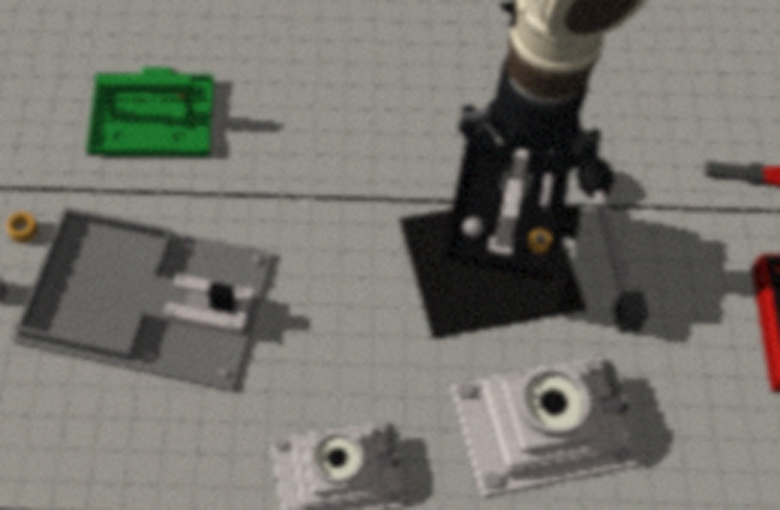

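The tray hangs level over the pad with the ball in its pocket at (472,226). The lock is open at (222,296), and nothing else in view has moved. Handing in.

```bash
python3 -c "
from workcell import bot
print(bot.job_done())"
```

```text
the job is handed in; nothing more can be done
None
```

I slid the lock open to its end stop and carried the tray to the pad; the gripper now holds it level, about 10 cm above the pad, with the ball in its pocket, and the job is handed in at about 13 s (no verdict was returned).

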